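# Lock the clamp foot of a brush-drilling jig with a hammer-head bolt

### The job

Take the T-handled hammer-head bolt out of its wooden cradle, stand it upright in the slot of the jig's clamp foot with its crossbar in line with the slot until its collar sits on the foot, and let go of it. Then take it again and turn it a quarter turn, either way, so that the head locks square across under the rail with the collar still down on the foot, and let go. Leave the other things on the bench where they are.

Things in the scene. Friction and masses are not known exactly. Their poses are not given: they have to be found in the camera images.
- bolt_mid (a point): Plain steel T-handled bolt, 111 mm, about 0.25 kg. This point: centre of its square shank. z runs from head to crossbar; head and crossbar are long along y. Along z (mm) from here: head 40 (y) x 12 (x) at -62..-52, round stem 12 dia. to -37, collar 40 dia. to -31, shank 16 x 16 (faces along x, y) to +31, crossbar 56 (y) x 14 (x) to +49. Half a turn about z looks the same.
- bolt: The same bolt, same axes; origin at the centre of the head's end face, 62 mm from bolt_mid. At the start it lies in the cradle with z 60 degrees off vertical (30 above level), y level; crossbar end up and towards the robot, head end low and away from it; shank centre 58 mm above the bench.
- slot (a point): Centre of the slot in the jig's steel clamp foot, on its top face 32 mm above the bench. z up, y along the slot, x across it, away from the robot. Slot 70 mm long, 18 wide (26 at the foot's bevelled top), going down 12 mm through foot and rail lips into a chamber 46 wide, 16 high. With the collar on the foot, bolt_mid is 37 mm above here and the head is 3 mm under the lips, free to turn.
- jig: The jig, fixed to the bench: aluminium T-slot rail 70 mm wide, 26 high, from y -90 to +170; on it the 6 mm foot and, from y +85 to +240, a wooden block with a drilled brush back, top 70 mm above the bench. Origin on the bench 32 mm under slot, same axes.
- cradle_base (a point): Fixed wooden cradle, bench level under the shank's centre; z up, x level from the bolt's head to its crossbar. Base x -80..+56, 72 mm wide, 12 high. Along the bolt two pads carry the shank: a 14 mm wide post 14..22 mm below its centre, a 28 mm wide fork 18..28 mm above it; a toe plate holds the head. Between the pads the shank's sides are free; the bolt lifts straight up and out.
- brush_back: Bystander, loose: a bare drilled brush back of pale wood, 185 x 54 x 18 mm; to be left alone. Origin at its underside.
- bundle: Bystander, loose: a paper-wrapped bundle, 120 x 36 x 30 mm; to be left alone. Origin at its underside.
- glue_jar: Bystander, loose: a glue jar, 60 mm across, 80 high; to be left alone. Origin at its underside.
- awl: Bystander, loose: an awl with a wooden handle, 170 mm long; to be left alone. Origin at its underside.
- hammer: Bystander, loose: a hammer with a wooden handle, 260 mm long; to be left alone. Origin at its underside.
- spool: Bystander, loose: a copper spool, 48 mm across, 42 high; to be left alone. Origin at its underside.
- peg: Bystander, loose: a wooden stick, 110 x 10 x 8 mm; to be left alone. Origin at its underside.
Not all that is in view belongs to the job. There is more than one size of the bolt; the job needs the middle-sized. Of the things that look like the part that bears cradle_base, take the one that is farthest to the robot's right at the start.

How it is judged (in metres and radians):
On the way:
1. the bolt stands upright in the foot's slot, collar down on the foot, crossbar in line with the slot, let go (z of bolt_mid in the frame of slot between 0.034 and 0.0395 m and x of bolt_mid in the frame of slot between -0.009 and 0.009 m and y of bolt_mid in the frame of slot between -0.034 and 0.034 m and angle between bolt_mid's own z axis and vertical below 0.08 rad and angle between the y axis of bolt_mid and the y axis of slot, either way round below 0.25 rad and contact force between the fingers and bolt below 0.05 N), for 0.2 s.
At the end, for the whole second after the job is handed in: The bolt stands upright (within 0.08 rad) in the slot of the clamp foot (within 9 mm of the slot's centre line and 34 mm of its middle), its collar down on the foot (shank centre 34 to 39.5 mm above the foot), its head and crossbar square across the slot within 0.2 rad, released and at rest (z of bolt_mid in the frame of slot between 0.034 and 0.0395 m and x of bolt_mid in the frame of slot between -0.009 and 0.009 m and y of bolt_mid in the frame of slot between -0.034 and 0.034 m and angle between bolt_mid's own z axis and vertical below 0.08 rad and angle between the y axis of bolt_mid and the x axis of slot, either way round below 0.2 rad and contact force between the fingers and bolt below 0.05 N and linear speed of bolt below 0.02 m/s and angular speed of bolt below 0.2 rad/s); the robot touches nothing.
It fails at once if another loose thing on the bench moved more than 25 mm (distance of any of brush_back, bundle, glue_jar, awl, hammer, spool, peg from where it was at the start of the episode above 0.025 m).
It also fails if it takes over 58 s, if anything falls off the work surface, if the arm or the gripper's body presses on something with over 40 N, if the wrist force passes 120 N, or if a joint passes its speed limit or range.

### The arm

A 6-joint arm with a two-finger parallel gripper is mounted at the origin on the work surface. World frame = base frame: x ahead of the robot, y to its left, z up, the work surface at z = 0. Lengths are in m, angles in degrees, forces in N, time in s.
With the tool pointing down it reaches from about 0.375 to 0.9 m from the base axis. Payload 3.1 kg.
Tool frame: the origin (TCP) lies on the centre line of the jaws, within the pads' length; the fingertips stand finger_overhang ahead of it and the grasp point (between the pads) lies 5 mm behind it (finger_overhang is the distance from the TCP to the fingertips, in m); z points along the fingers, y is the line along which they close (so a half turn about z gives the same grasp; the last joint's range is limited). The gripper opens to 87 mm and grips with 3 to 60 N. Pads are 19 mm wide; open, the fingers measure 117 mm over their backs; the gripper's body (75 mm by 190 mm) begins 51 mm behind the grasp point.
Start: joints at [-79.326, 30.224, 82.088, -0, 67.689, -10.227], TCP at [0.223, -0.584, 0.237] pointing down, gripper open.
Joint ranges: [-176.69, 176.69], [-43.24, 126.21], [12.49, 139.97], [-82, 262], [0, 151.66], [-163.58, 163.58]. Speed limits (degrees/s): [159.86, 159.86, 180, 180, 180, 180].

### API

Orientations are given as a 3x3 rotation matrix whose columns are the frame's x, y, z axes.
In Python, from rig import read_state, capture, calibration, hand_in, finger_overhang gives the robot as it stands.
- The arm moves only by the tool send_rows, never from a script. Its argument "plan" is a list of rows, each a list of 5 numbers: the closure in counts, from 0 (fully open) to 255 (shut), then the shift along the tool's x, y, z in m, then the turn about the tool's z in rad. A call has 1 to 20 rows; each row shifts and turns the commanded pose from where the row before left it, along the tool's axes as they then stand; what a row does not reach is not made up. A row lasts 1/12 s, in which the tool goes at most 41.7 mm and 7.16 degrees, less where a joint would pass 70% of its speed; a pose out of reach is approached as far as the arm can. A call is refused whole if a number of a shift passes 0.0417 or a number of a turn 0.125, either way. A call with a gripper value outside its range is refused whole. The fingers move at their own pace and stop on an object; the grip force is fixed at half the most. Time passes only in rows, so rows that do not move let the fingers close. It gives the time, the measured TCP pose, the force, the opening and the grip force at its end, in the units of the state.
- read_state(): the state, without advancing time (a new reading comes with each control period).
- capture(name): name is "side" or "top" or "wrist"; returns (picture, depth): 480x640x3 uint8, blue, green, red; 480x640 float32, m along the optical axis (not along the pixel's ray), 0 where there is no reading.
- calibration(name): a dict with "fx", "fy", "cx", "cy" (pixels), "dist_coeffs" ([k1, k2, p1, p2, k3] as OpenCV has them; the pictures are not rectified), "xyz" and "rotation" of the camera in the world. Camera axes: x right, y down, z forward; pixel columns grow to the right and rows downward; lengths in m; the calibration is good to about 2 mm. A picture is of the moment at which its call begins: read the wrist's pose just before it. calibration takes no time and is no camera call; for the wrist camera it gives the pose at the moment of the call.
- hand_in(): hands the job in; it is judged then, once.
The state is a dict: "time_s": time; "joint_positions": joint angles; "qvel": joint speeds; "tau": joint torques, N m; "position": TCP position; "tcp_rot": TCP orientation; "force": force on the tool from outside, world axes, zero at the start; "moment": the same for the moment, N m; "opening": opening from 0.0 (shut) to 1.0 (fully open); "grasp_force": force on a finger pad.
Only numpy, scipy, OpenCV 4.12 (cv2) and the standard library are available. Lean on these libraries where they do the work, as an engineer would, in place of code of your own. Each camera call takes 0.05 s, during which the arm holds its last target. There are 200 camera calls.

## Working session

There is one attempt and no reset: what is moved stays moved. The work goes in short steps, Python scripts to look and compute and a tool call to move; the robot and the scene stay as the last step left them, time stands still between calls to the robot, and variables do not carry over. Pictures are saved under pics/ and viewed, at most 10 in all, crops included, and the job is handed in when it is done.

Besides the shell and the picture viewer there is one more tool, called by a JSON object that holds its "fn" and its "kwargs", one argument or row to a line. send_rows: Moves the arm, as the interface text tells. Its arguments: {"type":"object","properties":{"plan":{"type":"array","items":{"type":"array","items":{"type":"number"}}}},"required":["plan"]}

```bash
mkdir -p pics; ls
python3 - <<'E'
from rig import *
import cv2,numpy as np
s=read_state();print(s['position'],s['tcp_rot'],s['time_s'],s['opening'],finger_overhang)
for n in ['top','side']:
    p,d=capture(n);cv2.imwrite(f'pics/{n}0.png',p);np.savez(f'{n}0.npz',p=p,d=d);c=calibration(n);print(c)
E
```

```text
pics
[ 0.22286523 -0.58316889  0.235582  ] [[ 9.34182191e-01  3.56796108e-01 -4.13653862e-04]
 [ 3.56796166e-01 -9.34179918e-01  2.09227154e-03]
 [ 3.60087210e-04 -2.10215292e-03 -9.99997726e-01]] 0.0 0.9942458118558168 0.014
{'fx': 538.8689076493603, 'fy': 538.8689076493603, 'cx': 316.8335330786892, 'cy': 245.3627119470216, 'dist_coeffs': array([0.01941963, 0.        , 0.        , 0.        , 0.        ]), 'xyz': array([ 0.39465425, -0.05769258,  1.3205031 ]), 'rotation': array([[-0.01955873, -0.99285165,  0.11774145],
       [-0.99974577,  0.01810001, -0.01344583],
       [ 0.01121859, -0.1179745 , -0.99295325]])}
{'fx': 503.0901623510698, 'fy': 503.0901623510698, 'cx': 324.53030452482517, 'cy': 247.20789543768922, 'dist_coeffs': array([-0.11131586,  0.        ,  0.        ,  0.        ,  0.        ]), 'xyz': array([0.0331984 , 0.64808117, 0.78453047]), 'rotation': array([[-0.78811951, -0.39709085,  0.47030468],
       [-0.61530975,  0.48818724, -0.61892417],
       [ 0.01617238, -0.77716927, -0.62908377]])}
```

View pics/top0.png

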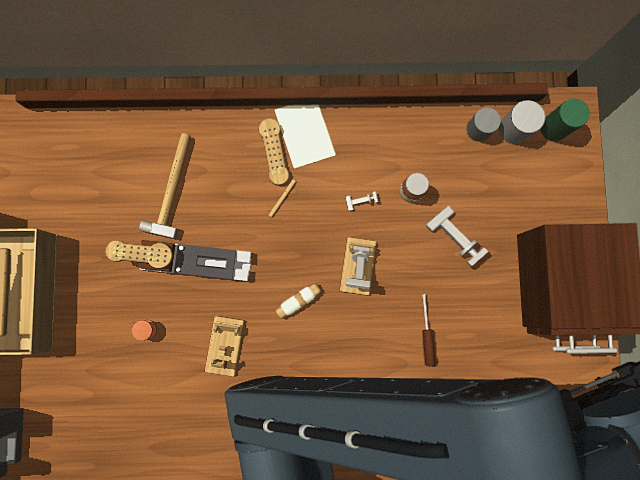

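View pics/side0.png

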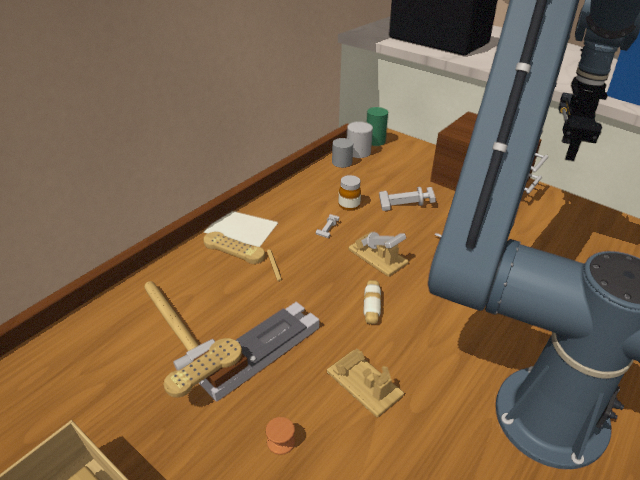

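Top view: the bolt lies in the right-hand cradle at about (360,266), with its crossbar towards the robot. The slot is at about (212,263). The second, empty cradle at (225,347) is further left. I'll enlarge both.

```bash
cat > h.py <<'E'
import cv2,numpy as np
from rig import *
def ray(c,u,v):
    K=np.array([[c['fx'],0,c['cx']],[0,c['fy'],c['cy']],[0,0,1]])
    x,y=cv2.undistortPoints(np.array([[[u,v]]],float),K,np.array(c['dist_coeffs'])).ravel()
    return np.array(c['rotation'])@np.array([x,y,1.])
def onz(c,u,v,z):
    r=ray(c,u,v);o=np.array(c['xyz']);return o+r*(z-o[2])/r[2]
def proj(c,P):
    K=np.array([[c['fx'],0,c['cx']],[0,c['fy'],c['cy']],[0,0,1]]);R=np.array(c['rotation']).T
    return cv2.projectPoints(np.atleast_2d(P).astype(float),cv2.Rodrigues(R)[0],-R@c['xyz'],K,np.array(c['dist_coeffs']))[0][:,0]
E
python3 - <<'E'
import cv2,numpy as np
p=np.load('top0.npz')['p']
a=cv2.resize(p[230:305,325:395],None,fx=8,fy=8,interpolation=cv2.INTER_CUBIC)[:, :400]
a=cv2.resize(p[230:300,335:385],(400,560),interpolation=cv2.INTER_CUBIC)
b=cv2.resize(p[230:300,165:265],(400*2//2,280),interpolation=cv2.INTER_CUBIC)
c=np.zeros((560,800,3),np.uint8);c[:,:400]=a;c[:280,400:]=b;cv2.imwrite('pics/crop0.png',c)
E
```

```text
(no output)
```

View pics/crop0.png

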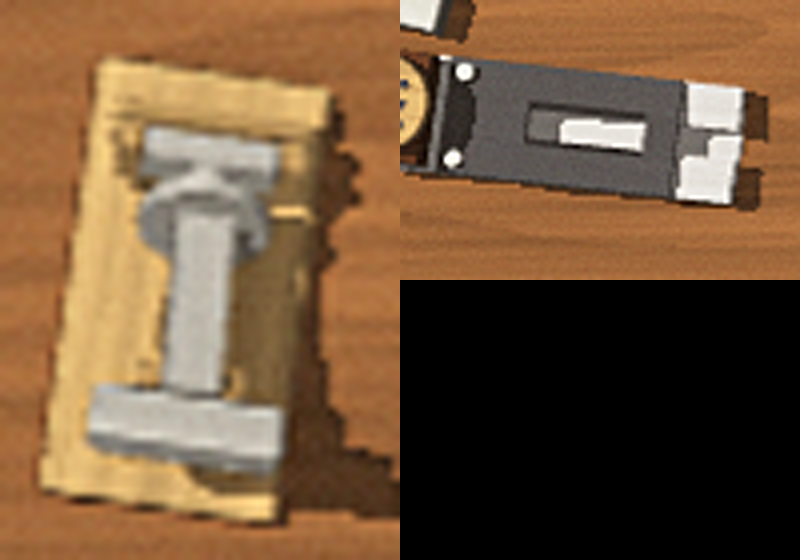

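Run:
```python
from h import *
c=calibration('top');np.set_printoptions(precision=4,suppress=True)
L=lambda x,y,z:onz(c,335+x/8-.44,230+y/8-.44,z)
R=lambda x,y,z:onz(c,165+(x-400)/4-.4,230+y/4-.4,z)
B=[L(*q,.012) for q in [(103,62),(330,92),(282,522),(42,487)]]
for a,b in zip(B,B[1:]+B[:1]):print(a,np.linalg.norm(b-a))
ax=(B[2]+B[3]-B[0]-B[1]);ax/=np.linalg.norm(ax);m=sum(B)/4
print('cradle x axis',ax,np.degrees(np.arctan2(ax[1],ax[0])),'base mid',m,'cradle_base',m+.012*ax)
S=[R(*q,.032) for q in [(528,103),(648,117),(643,152),(525,140)]]
for a,b in zip(S,S[1:]+S[:1]):print(a,np.linalg.norm(b-a))
sy=S[0]+S[3]-S[1]-S[2];sy/=np.linalg.norm(sy);print('slot',sum(S)/4,'y',sy,np.degrees(np.arctan2(sy[1],sy[0])))
# crossbar far side top edge: ends
d=np.load('top0.npz')['d']
print('depths',d[284,363],d[262,359],d[262,225])
for x,y in [(100,385),(283,408),(90,430),(280,458)]:print(L(x,y,.09))
```

```text
[ 0.5683 -0.1508  0.012 ] 0.07010250791112019
[ 0.5578 -0.2201  0.012 ] 0.13219177486218445
[ 0.4269 -0.2013  0.012 ] 0.0733609350368016
[ 0.4389 -0.1289  0.012 ] 0.13127898681166536
cradle x axis [-0.988   0.1545  0.    ] 171.1094487426948 base mid [ 0.498  -0.1753  0.012 ] cradle_base [ 0.4861 -0.1734  0.012 ]
[0.5286 0.2132 0.032 ] 0.07226402609976547
[0.5189 0.1416 0.032 ] 0.021157549166452027
[0.4979 0.1446 0.032 ] 0.07077680122619431
[0.5064 0.2148 0.032 ] 0.022242348640546222
slot [0.513  0.1785 0.032 ] y [0.1278 0.9918 0.    ] 82.65934008302123
depths 1.2333231 1.2714074 1.3209828
[ 0.465  -0.1419  0.09  ]
[ 0.4574 -0.194   0.09  ]
[ 0.4522 -0.1388  0.09  ]
[ 0.4432 -0.1927  0.09  ]
```

{"fn": "send_rows", "kwargs": {
  "plan": [
    [0, 0, 0, 0, 0.104],
    [0, 0, 0, 0, 0.104],
    [0, 0, 0, 0, 0.104],
    [0, 0, 0, 0, 0.104],
    [0, 0, 0, 0, 0.104],
    [0, 0.0108, -0.0297, 0, 0],
    [0, 0.0108, -0.0297, 0, 0],
    [0, 0.0108, -0.0297, 0, 0],
    [0, 0.0108, -0.0297, 0, 0],
    [0, 0.0108, -0.0297, 0, 0],
    [0, 0.0108, -0.0297, 0, 0],
    [0, 0.0108, -0.0297, 0, 0],
    [0, 0.0108, -0.0297, 0, 0],
    [0, 0.0108, -0.0297, 0, 0],
    [0, 0.0108, -0.0297, 0, 0],
    [0, 0.0108, -0.0297, 0, 0],
    [0, 0.0108, -0.0297, 0, 0],
    [0, 0.0108, -0.0297, 0, 0],
    [0, 0.0108, -0.0297, 0, 0],
    [0, 0.0108, -0.0297, 0, 0]
  ]
}}

```text
time_s: 1.77
position: [0.4522, -0.1671, 0.2363]
tcp_rot: [[0.988, -0.155, -0.001], [-0.155, -0.988, 0.0], [-0.001, -0.0, -1.0]]
force: [0.7, -0.1, 0.3]
opening: 0.994
grasp_force: 0.0
```

```bash
cat >> h.py <<'E'
def pose():
    s=read_state();R=np.array(s['tcp_rot']);p=np.array(s['position'])
    print('t',round(s['time_s'],2),'p',p.round(4),'yaw_y',round(np.degrees(np.arctan2(R[1,1],R[0,1])),2),'tilt z',R[:,2].round(4),'F',np.round(s['force'],1),'open mm',round(s['opening']*87,1),'gf',round(s['grasp_force'],1),'q',np.round(s['joint_positions'],0))
    return p,R
def togo(t):
    p,R=pose();d=R.T@(np.array(t)-p);print('togo tool',d.round(4));return d
E
python3 - <<'E'
from h import *
pose();c=calibration('wrist');print(c['xyz'],c['rotation'])
p,d=capture('wrist');cv2.imwrite('pics/w1.png',p);np.savez('w1.npz',p=p,d=d,**c)
E
```

```text
t 1.77 p [ 0.4522 -0.1671  0.2363] yaw_y -98.9 tilt z [-5.e-04  4.e-04 -1.e+00] F [ 0.7 -0.1  0.3] open mm 86.5 gf 0.0 q [-34.  19. 102.   0.  59.  65.]
[ 0.52403257 -0.17895441  0.38458627] [[-0.15482209 -0.95257253 -0.26198416]
 [-0.98794177  0.14898631  0.04212065]
 [-0.00109092  0.2653463  -0.96415256]]
```

View pics/w1.png

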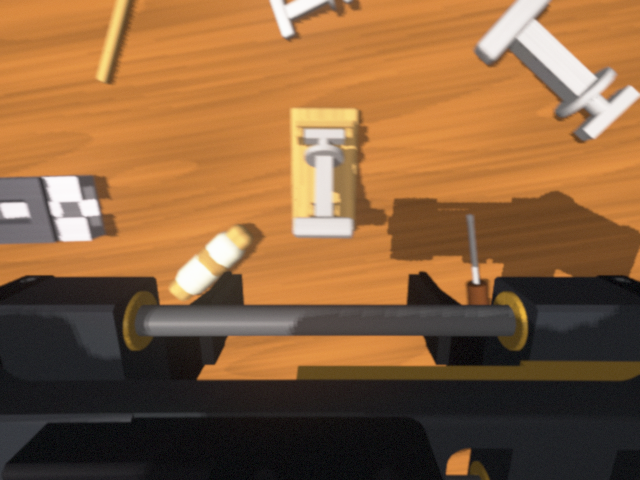

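Run:
```python
from h import *
f=np.load('w1.npz');c={k:f[k] for k in ['fx','fy','cx','cy','dist_coeffs','xyz','rotation']}
ax=np.array([-.988,.1545,0]);y=np.array([.1545,.988,0]);z=ax*.866+np.array([0,0,.5]);x=np.cross(y,z)
m=np.array([.4861,-.1734,.058])
for n,zz,yy in [('bar top end',49,28),('bar lower',31,28),('head',-62,20)]:
    for sx in (7,-7) if yy==28 else (6,-6):
        P=[m+z*zz/1e3+y*s*yy/1e3+x*sx/1e3 for s in (1,-1)];print(n,sx,np.round(P,4).tolist(),proj(c,P).round(1).tolist())
p=cv2.resize(f['p'][95:245,275:375],None,fx=4,fy=4,interpolation=cv2.INTER_CUBIC);cv2.imwrite('pics/w1c.png',p)
t=calibration('top')
print(proj(c,[onz(t,211.1,261.6,.032)]))
```

```text
bar top end 7 [[0.452, -0.1397, 0.0886], [0.4433, -0.195, 0.0886]] [[295.4, 235.9], [356.0, 235.9]]
bar top end -7 [[0.445, -0.1386, 0.0764], [0.4364, -0.194, 0.0764]] [[296.7, 239.7], [354.7, 239.7]]
bar lower 7 [[0.4674, -0.1421, 0.0796], [0.4587, -0.1975, 0.0796]] [[295.8, 217.4], [355.5, 217.4]]
bar lower -7 [[0.4604, -0.141, 0.0674], [0.4518, -0.1964, 0.0674]] [[297.1, 222.0], [354.3, 222.0]]
head 6 [[0.5452, -0.1624, 0.0322], [0.539, -0.2019, 0.0322]] [[305.9, 130.3], [345.4, 130.3]]
head -6 [[0.5393, -0.1615, 0.0218], [0.5331, -0.201, 0.0218]] [[306.5, 136.9], [344.8, 136.9]]
[[ -3.17785447 212.49662001]]
```

View pics/w1c.png

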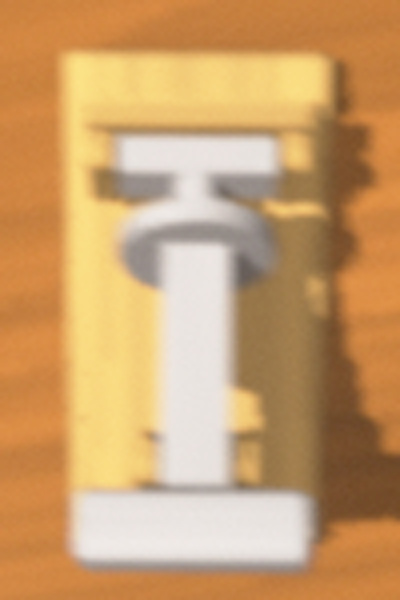

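{"fn": "send_rows", "kwargs": {
  "plan": [
    [0, 0, -0.001, 0.02, 0],
    [0, 0, 0, 0.02, 0],
    [0, 0, 0, 0.02, 0],
    [0, 0, 0, 0.02, 0],
    [0, 0, 0, 0.02, 0],
    [0, 0, 0, 0.02, 0],
    [0, 0, 0, 0.02, 0],
    [0, 0, 0, 0.015, 0],
    [0, 0, 0, 0.008, 0],
    [0, 0, 0, 0, 0],
    [0, 0, 0, 0, 0],
    [255, 0, 0, 0, 0],
    [255, 0, 0, 0, 0],
    [255, 0, 0, 0, 0],
    [255, 0, 0, 0, 0],
    [255, 0, 0, 0, 0],
    [255, 0, 0, 0, 0],
    [255, 0, 0, 0, 0],
    [255, 0, 0, 0, 0],
    [255, 0, 0, 0, 0]
  ]
}}

```text
time_s: 3.48
position: [0.4521, -0.1677, 0.0739]
tcp_rot: [[0.988, -0.155, 0.0], [-0.155, -0.988, -0.0], [0.0, 0.0, -1.0]]
force: [-0.9, 1.0, 4.0]
opening: 0.642
grasp_force: 30.0
```

Run:
```python
from h import *
pose()
```

```text
t 3.48 p [ 0.4521 -0.1677  0.0739] yaw_y -98.89 tilt z [ 3.e-04 -1.e-04 -1.e+00] F [-0.9  1.   4. ] open mm 55.8 gf 30.0 q [-34.  36. 110.   0.  34.  65.]
```

{"fn": "send_rows", "kwargs": {
  "plan": [
    [255, 0, 0, -0.01, 0],
    [255, 0, 0, -0.02, 0],
    [255, 0, 0, -0.02, 0],
    [255, 0, 0, -0.02, 0],
    [255, 0, 0, -0.02, 0],
    [255, 0, 0, -0.02, 0],
    [255, 0, 0, -0.02, 0],
    [255, 0, 0, -0.01, 0],
    [255, 0, 0, 0, 0],
    [255, 0, 0, 0, 0],
    [255, 0, 0, 0, 0]
  ]
}}

```text
time_s: 4.4
position: [0.4511, -0.1671, 0.2127]
tcp_rot: [[0.988, -0.155, -0.002], [-0.155, -0.988, 0.001], [-0.003, -0.001, -1.0]]
force: [-0.9, 0.9, -3.2]
opening: 0.637
grasp_force: 30.0
```

Run:
```python
from h import *
pose()
p,d=capture('side');q,_=capture('wrist')
c=calibration('side');u,v=proj(c,[[.452,-.168,.2]])[0].astype(int);print(u,v)
a=cv2.resize(p[max(v-75,0):v+75,u-100:u+100],(600,450),interpolation=cv2.INTER_CUBIC)
cv2.imwrite('pics/s2.png',a)
```

```text
t 4.4 p [ 0.4511 -0.1671  0.2127] yaw_y -98.89 tilt z [-0.0023  0.0014 -1.    ] F [-0.9  0.9 -3.2] open mm 55.4 gf 30.0 q [-34.  21. 104.  -0.  55.  65.]
400 195
```

View pics/s2.png

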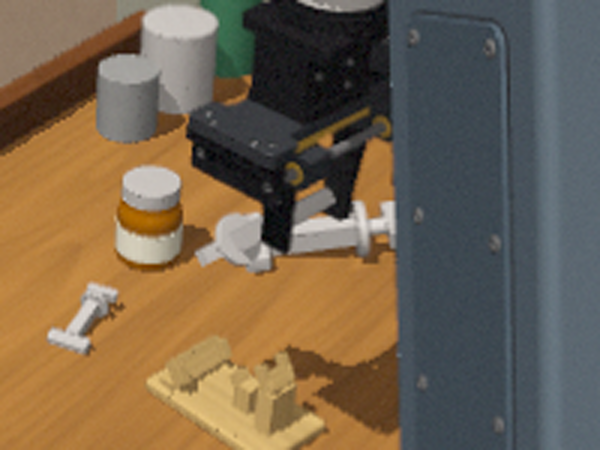

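{"fn": "send_rows", "kwargs": {
  "plan": [
    [255, 0, 0, 0, -0.027],
    [255, -0.005, -0.012, 0, 0],
    [255, -0.0092, -0.0232, 0, 0],
    [255, -0.0092, -0.0232, 0, 0],
    [255, -0.0092, -0.0232, 0, 0],
    [255, -0.0092, -0.0232, 0, 0],
    [255, -0.0092, -0.0232, 0, 0],
    [255, -0.0092, -0.0232, 0, 0],
    [255, -0.0092, -0.0232, 0, 0],
    [255, -0.0092, -0.0232, 0, 0],
    [255, -0.0092, -0.0232, 0, 0],
    [255, -0.0092, -0.0232, 0, 0],
    [255, -0.0092, -0.0232, 0, 0],
    [255, -0.0092, -0.0232, 0, 0],
    [255, -0.0092, -0.0232, 0, 0],
    [255, -0.0065, -0.0176, 0, 0],
    [255, 0, 0, 0, 0],
    [255, 0, 0, 0, 0]
  ]
}}

```text
time_s: 6.0
position: [0.3629, 0.1784, 0.2131]
tcp_rot: [[0.992, -0.125, -0.002], [-0.125, -0.992, -0.0], [-0.002, 0.001, -1.0]]
force: [0.2, 0.5, -2.6]
opening: 0.637
grasp_force: 30.0
```

Run:
```python
from h import *
pose();c=calibration('wrist')
p,d=capture('wrist');np.savez('w3.npz',p=p,d=d,**c)
p2,d2=capture('side')
im=np.zeros((480,800,3),np.uint8);im[:360,:480]=cv2.resize(p,(480,360));
cs=calibration('side');u,v=proj(cs,[[.42,.18,.15]])[0].astype(int);print(u,v)
im[:400,480:]=cv2.resize(p2[v-100:v+100,u-80:u+80],(320,400));cv2.imwrite('pics/w3.png',im)
```

```text
t 6.0 p [0.3629 0.1784 0.2131] yaw_y -97.2 tilt z [-1.8e-03 -4.0e-04 -1.0e+00] F [ 0.2  0.5 -2.6] open mm 55.4 gf 30.0 q [ 10.  16. 114.  -0.  51. 107.]
308 311
```

View pics/w3.png

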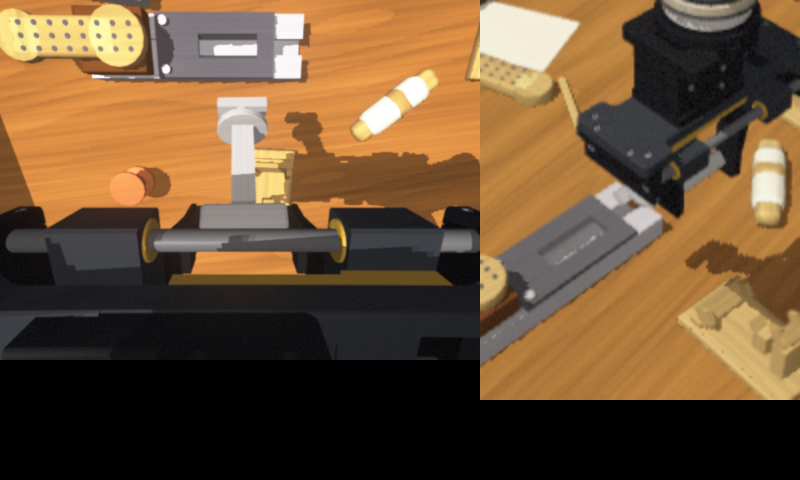

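Run:
```python
from h import *
np.set_printoptions(precision=4,suppress=True)
f=np.load('w3.npz');c={k:f[k] for k in ['fx','fy','cx','cy','dist_coeffs','xyz','rotation']};d=f['d']
g=lambda x,y,z:onz(c,x/.75,y/.75,z)
for q in [(200,35),(257,35),(257,54),(200,54)]:print('slot',g(*q,.032))
print('slotc',g(228.5,44.5,.032))
for q in [(160,77),(270,79),(300,79)]:print('near edge',g(*q,.026))
def pt(u,v):
    r=ray(c,u,v);return c['xyz']+r*d[v,u]
for q in [(242,103),(225,103),(260,103),(242,120),(242,160),(242,190),(242,215),(220,215),(270,215)]:
    print(q,pt(int(q[0]/.75),int(q[1]/.75)))
```

```text
slot [0.5279 0.2091 0.032 ]
slot [0.5195 0.1423 0.032 ]
slot [0.4993 0.1446 0.032 ]
slot [0.5079 0.2126 0.032 ]
slotc [0.5138 0.1771 0.032 ]
near edge [0.4896 0.2677 0.026 ]
near edge [0.4701 0.1311 0.026 ]
near edge [0.4654 0.0937 0.026 ]
(242, 103) [0.4422 0.1697 0.1513]
(225, 103) [0.4439 0.1829 0.1514]
(260, 103) [0.4404 0.1553 0.1512]
(242, 120) [0.4295 0.1711 0.1736]
(242, 160) [0.4033 0.1744 0.1907]
(242, 190) [0.3866 0.1764 0.2068]
(242, 215) [0.374  0.1779 0.2177]
(220, 215) [0.376  0.1912 0.2185]
(270, 215) [0.3718 0.1603 0.2178]
```

{"fn": "send_rows", "kwargs": {
  "plan": [
    [255, 0, 0, 0.015, 0],
    [255, 0, 0, 0.02, 0],
    [255, 0, 0, 0.02, 0],
    [255, 0, 0, 0.02, 0],
    [255, 0, 0, 0.02, 0],
    [255, 0, 0, 0.02, 0],
    [255, 0, 0, 0.012, 0],
    [255, 0, 0, 0.005, 0],
    [255, 0.01, 0, 0, 0],
    [255, 0.01, 0, 0, 0],
    [255, 0.01, 0, 0, 0],
    [255, 0, 0, 0, 0]
  ]
}}

```text
time_s: 7.1
position: [0.3973, 0.1734, 0.0824]
tcp_rot: [[0.992, -0.129, 0.004], [-0.129, -0.992, 0.001], [0.004, -0.001, -1.0]]
force: [-0.8, -0.4, -3.7]
opening: 0.636
grasp_force: 30.0
```

```bash
cat >> h.py <<'E'
S=np.array([.5135,.178]);JX=np.array([.9915,-.130]);JY=np.array([.130,.9915])
def jig(P):
    P=np.array(P);return np.round([(P[:2]-S)@JX,(P[:2]-S)@JY,P[2]],4)
E
python3 - <<'E'
from h import *
p,R=pose();print('jig',jig(p))
c=calibration('wrist');i,d=capture('wrist')
for v in range(100,330,12):
    r=ray(c,323,v);P=np.array(c['xyz'])+r*d[v,323];print(v,jig(P))
E
```

```text
t 7.1 p [0.3973 0.1734 0.0824] yaw_y -97.43 tilt z [ 3.6e-03  5.0e-04 -1.0e+00] F [-0.8 -0.4 -3.7] open mm 55.3 gf 30.0 q [  9.  33. 117.  -0.  30. 106.]
jig [-0.1146 -0.0197  0.0824]
100 [-0.0152 -0.0189  0.0319]
112 [-0.0215 -0.0189  0.0321]
124 [-0.0279 -0.0189  0.0323]
136 [-0.0343 -0.0189  0.0323]
148 [-0.0408 -0.0187  0.0156]
160 [-0.0474 -0.0189  0.0413]
172 [-0.0544 -0.0189  0.035 ]
184 [-0.0606 -0.0189  0.0417]
196 [-0.0667 -0.0189  0.0471]
208 [-0.0724 -0.019   0.0533]
220 [-0.078  -0.019   0.0585]
232 [-0.0828 -0.0191  0.0657]
244 [-0.088  -0.0191  0.0699]
256 [-0.0926 -0.0191  0.0751]
268 [-0.0969 -0.0192  0.0809]
280 [-0.1015 -0.0192  0.0846]
292 [-0.1056 -0.0192  0.0892]
304 [-0.11   -0.0192  0.0926]
316 [-0.0828 -0.0197  0.1551]
328 [-0.0852 -0.0197  0.1567]
```

{"fn": "send_rows", "kwargs": {
  "plan": [
    [255, 0.003, 0, 0, 0],
    [255, 0.0031, 0, -0.003, 0],
    [255, 0.0031, 0, -0.003, 0],
    [255, 0.0034, 0, -0.0028, 0],
    [255, 0.0034, 0, -0.0028, 0],
    [255, 0.0036, 0, -0.0024, 0],
    [255, 0.0036, 0, -0.0024, 0],
    [255, 0.0038, 0, -0.002, 0],
    [255, 0.0038, 0, -0.002, 0],
    [255, 0.004, 0, -0.0017, 0],
    [255, 0.004, 0, -0.0017, 0],
    [255, 0.0042, 0, -0.0014, 0],
    [255, 0.0042, 0, -0.0014, 0],
    [255, 0, 0, 0, 0]
  ]
}}

```text
time_s: 8.32
position: [0.4425, 0.1675, 0.1085]
tcp_rot: [[0.992, -0.128, 0.002], [-0.128, -0.992, -0.0], [0.002, -0.0, -1.0]]
force: [-1.2, -0.1, -1.5]
opening: 0.643
grasp_force: 30.0
```

```bash
cat >> h.py <<'E'
def slope():
    c=calibration('wrist');i,d=capture('wrist');n=0
    for v in range(100,330,10):
        P=np.array(c['xyz'])+ray(c,323,v)*d[v,323];print(v,jig(P))
    return c,i,d
E
python3 - <<'E'
from h import *
p,R=pose();print('jig',jig(p));slope()
E
```

```text
t 8.32 p [0.4425 0.1675 0.1085] yaw_y -97.36 tilt z [ 0.0021 -0.     -1.    ] F [-1.2 -0.1 -1.5] open mm 55.9 gf 30.0 q [  7.  31. 110.  -0.  38. 105.]
jig [-0.069  -0.0197  0.1085]
100 [ 0.0339 -0.0186  0.0318]
110 [ 0.0281 -0.0186  0.0314]
120 [ 0.022  -0.0186  0.032 ]
130 [ 0.0159 -0.0186  0.033 ]
140 [ 0.0099 -0.0186  0.0283]
150 [ 0.0035 -0.0184  0.0043]
160 [-0.0036 -0.0185  0.005 ]
170 [-0.0098 -0.0186  0.0225]
180 [-0.0159 -0.0186  0.0314]
190 [-0.0226 -0.0186  0.0312]
200 [-0.0286 -0.0187  0.0373]
210 [-0.0345 -0.0187  0.0419]
220 [-0.0414 -0.0187  0.0407]
230 [-0.0446 -0.0188  0.0559]
240 [-0.0477 -0.0189  0.0683]
250 [-0.0503 -0.019   0.0801]
260 [-0.053  -0.019   0.0895]
270 [-0.0554 -0.0191  0.0984]
280 [-0.0576 -0.0191  0.1065]
290 [-0.0597 -0.0192  0.1135]
300 [-0.0632 -0.0192  0.117 ]
310 [-0.0356 -0.0196  0.1808]
320 [-0.0379 -0.0196  0.1815]
```

{"fn": "send_rows", "kwargs": {
  "plan": [
    [255, 0.0043, 0, -0.001, 0],
    [255, 0.0043, 0, -0.001, 0],
    [255, 0.0043, 0, -0.0006, 0],
    [255, 0.0043, 0, -0.0006, 0],
    [255, 0.0043, 0, -0.0003, 0],
    [255, 0.0043, 0, 0, 0],
    [255, 0.0025, 0, 0, 0],
    [255, 0, 0, 0, 0],
    [255, 0, 0, 0, 0]
  ]
}}

```text
time_s: 9.12
position: [0.4694, 0.1639, 0.1116]
tcp_rot: [[0.992, -0.128, 0.001], [-0.128, -0.992, -0.0], [0.001, -0.0, -1.0]]
force: [-2.3, 0.3, -2.1]
opening: 0.637
grasp_force: 30.0
```

Run:
```python
from h import *
p,R=pose();print('jig',jig(p));slope()
```

```text
t 9.12 p [0.4694 0.1639 0.1116] yaw_y -97.34 tilt z [ 7.e-04 -1.e-04 -1.e+00] F [-2.3  0.3 -2.1] open mm 55.4 gf 30.0 q [  6.  32. 107.  -0.  41. 104.]
jig [-0.0419 -0.0197  0.1116]
100 [ 0.0655 -0.0184  0.0001]
110 [ 0.0588 -0.0184 -0.0004]
120 [ 0.0518 -0.0184  0.0001]
130 [ 0.0448 -0.0184  0.0009]
140 [ 0.0377 -0.0184  0.    ]
150 [ 0.0305 -0.0186  0.031 ]
160 [ 0.0241 -0.0186  0.0335]
170 [ 0.0175 -0.0186  0.0318]
180 [ 0.0106 -0.0186  0.03  ]
190 [ 0.0008 -0.0185  0.004 ]
200 [-0.0071 -0.0184  0.0032]
210 [-0.0106 -0.0186  0.0274]
220 [-0.017  -0.0186  0.0317]
230 [-0.0224 -0.0187  0.0393]
240 [-0.0298 -0.0187  0.0382]
250 [-0.0332 -0.0188  0.0507]
260 [-0.0324 -0.0189  0.0737]
270 [-0.0321 -0.019   0.0914]
280 [-0.0323 -0.0191  0.1053]
290 [-0.0328 -0.0192  0.1163]
300 [-0.0363 -0.0192  0.1198]
310 [-0.009  -0.0196  0.1827]
320 [-0.0107 -0.0196  0.1848]
```

{"fn": "send_rows", "kwargs": {
  "plan": [
    [255, -0.003, 0, 0, 0],
    [255, 0, 0, -0.01, 0],
    [255, 0, 0, -0.015, 0],
    [255, 0, 0, -0.015, 0],
    [255, 0, 0, -0.005, 0],
    [255, 0.008, -0.004, 0, 0],
    [255, 0.01, -0.004, 0, 0],
    [255, 0.01, -0.004, 0, 0],
    [255, 0.01, -0.004, 0, 0],
    [255, 0.006, -0.0037, 0, 0],
    [255, 0, 0, 0, 0],
    [255, 0, 0, 0, 0],
    [255, 0, 0, 0, 0]
  ]
}}

```text
time_s: 10.25
position: [0.5113, 0.1782, 0.156]
tcp_rot: [[0.992, -0.128, -0.002], [-0.128, -0.992, -0.0], [-0.002, 0.001, -1.0]]
force: [-0.6, -1.1, -3.2]
opening: 0.634
grasp_force: 30.0
```

Run:
```python
from h import *
p,R=pose();print('jig',jig(p));c,i,d=slope();cv2.imwrite('pics/w5.png',i)
```

```text
t 10.25 p [0.5113 0.1782 0.156 ] yaw_y -97.34 tilt z [-2.e-03 -3.e-04 -1.e+00] F [-0.6 -1.1 -3.2] open mm 55.2 gf 30.0 q [  7.  30.  98.  -0.  51. 105.]
jig [-2.30e-03 -1.00e-04  1.56e-01]
100 [ 0.1108  0.0014 -0.0011]
110 [0.1025 0.0014 0.0016]
120 [0.0946 0.0014 0.0005]
130 [0.0863 0.0014 0.0017]
140 [0.078  0.0014 0.001 ]
150 [0.0696 0.0014 0.0002]
160 [0.061  0.0014 0.0001]
170 [ 0.0522  0.0014 -0.0006]
180 [ 0.0433  0.0014 -0.0006]
190 [ 0.0343  0.0014 -0.0003]
200 [0.0298 0.0012 0.0311]
210 [0.0217 0.0012 0.0328]
220 [0.0132 0.0012 0.0325]
230 [0.0164 0.0009 0.0812]
240 [ 0.0707 -0.0004  0.3042]
250 [0.0068 0.0008 0.0971]
260 [0.0072 0.0007 0.1183]
270 [0.0079 0.0006 0.137 ]
280 [0.0073 0.0005 0.1497]
290 [0.0069 0.0004 0.1608]
300 [0.003  0.0004 0.1635]
310 [0.031  0.     0.2275]
320 [0.0296 0.     0.2299]
```

View pics/w5.png

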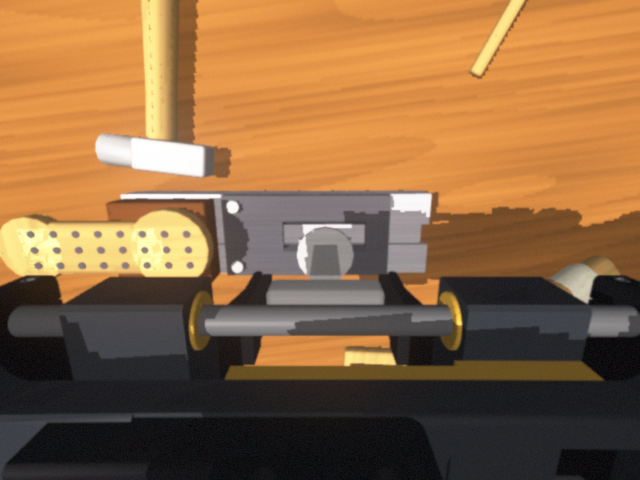

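{"fn": "send_rows", "kwargs": {
  "plan": [
    [255, 0.001, 0, 0.005, 0],
    [255, 0, 0, 0.007, 0],
    [255, 0, 0, 0.006, 0],
    [255, 0, 0, 0.005, 0],
    [255, 0, 0, 0.005, 0],
    [255, 0, 0, 0.005, 0],
    [255, 0, 0, 0.004, 0],
    [255, 0, 0, 0.003, 0],
    [255, 0, 0, 0.003, 0],
    [255, 0, 0, 0, 0],
    [255, 0, 0, 0, 0]
  ]
}}

```text
time_s: 11.22
position: [0.5132, 0.1782, 0.1135]
tcp_rot: [[0.992, -0.128, -0.0], [-0.128, -0.992, -0.0], [-0.0, 0.0, -1.0]]
force: [-0.3, 0.1, -3.1]
opening: 0.641
grasp_force: 30.0
```

Run:
```python
from h import *
p,R=pose();print('jig',jig(p));slope()
```

```text
t 11.22 p [0.5132 0.1782 0.1135] yaw_y -97.35 tilt z [-2.e-04 -0.e+00 -1.e+00] F [-0.3  0.1 -3.1] open mm 55.8 gf 30.0 q [  7.  34. 100.   0.  46. 105.]
jig [-3.000e-04  1.000e-04  1.135e-01]
100 [ 0.1074  0.0014 -0.001 ]
110 [0.1003 0.0014 0.0012]
120 [0.0933 0.0014 0.0013]
130 [0.0863 0.0014 0.0006]
140 [ 0.0792  0.0014 -0.0004]
150 [0.0719 0.0014 0.001 ]
160 [0.0645 0.0014 0.0008]
170 [0.057  0.0014 0.0003]
180 [0.0494 0.0014 0.0008]
190 [ 0.0415  0.0014 -0.0005]
200 [0.0342 0.0014 0.0038]
210 [0.0312 0.0012 0.0311]
220 [0.0242 0.0012 0.0321]
230 [0.0188 0.0011 0.0398]
240 [0.012  0.0011 0.0411]
250 [0.0089 0.001  0.0547]
260 [0.0093 0.0009 0.0763]
270 [0.0098 0.0008 0.0944]
280 [0.009  0.0007 0.1065]
290 [0.0089 0.0006 0.1186]
300 [0.0054 0.0006 0.122 ]
310 [0.0331 0.0002 0.1855]
320 [0.031  0.0002 0.1869]
```

{"fn": "send_rows", "kwargs": {
  "plan": [
    [255, 0, 0, 0.001, 0],
    [255, 0, 0, 0.001, 0],
    [255, 0, 0, 0.001, 0],
    [255, 0, 0, 0, 0],
    [60, 0, 0, 0, 0],
    [40, 0, 0, 0, 0],
    [40, 0, 0, 0, 0],
    [40, 0, 0, 0, 0],
    [40, 0, 0, 0, 0],
    [40, 0, 0, 0, 0],
    [40, 0, 0, 0, 0],
    [40, 0, 0, 0, 0],
    [40, 0, 0, 0, 0],
    [40, 0, 0, 0, 0]
  ]
}}

```text
time_s: 12.43
position: [0.5132, 0.1782, 0.1107]
tcp_rot: [[0.992, -0.128, 0.0], [-0.128, -0.992, -0.0], [0.0, 0.0, -1.0]]
force: [-0.3, -0.1, -0.1]
opening: 0.844
grasp_force: 0.0
```

Run:
```python
from h import *
p,R=pose();print('jig',jig(p));c,i,d=slope();cv2.imwrite('pics/w6.png',i[150:380,180:480])
```

```text
t 12.43 p [0.5132 0.1782 0.1107] yaw_y -97.35 tilt z [ 0. -0. -1.] F [-0.3 -0.1 -0.1] open mm 73.4 gf 0.0 q [  7.  35. 100.  -0.  45. 105.]
jig [-3.000e-04  1.000e-04  1.107e-01]
100 [ 0.1069  0.0014 -0.0006]
110 [0.1001 0.0014 0.0003]
120 [0.0932 0.0014 0.    ]
130 [0.0862 0.0014 0.0001]
140 [ 0.0791  0.0014 -0.0004]
150 [ 0.0719  0.0014 -0.0005]
160 [0.0646 0.0014 0.0008]
170 [0.0572 0.0014 0.    ]
180 [0.0496 0.0014 0.0004]
190 [ 0.0417  0.0014 -0.0019]
200 [0.0341 0.0014 0.0001]
210 [0.0319 0.0012 0.032 ]
220 [0.0248 0.0012 0.0319]
230 [0.0189 0.0011 0.0372]
240 [0.012  0.0011 0.0382]
250 [0.0087 0.001  0.0511]
260 [0.0088 0.0009 0.0718]
270 [0.0085 0.0008 0.088 ]
280 [0.0076 0.0007 0.1002]
290 [0.0081 0.0006 0.1139]
300 [0.0047 0.0006 0.1175]
310 [0.0327 0.0002 0.1818]
320 [0.0314 0.0002 0.1847]
```

View pics/w6.png

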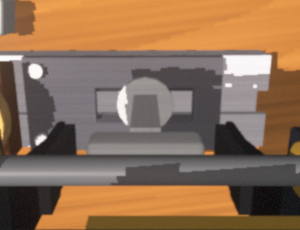

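{"fn": "send_rows", "kwargs": {
  "plan": [
    [255, 0, 0, 0, 0],
    [255, 0, 0, 0, 0],
    [255, 0, 0, 0, 0],
    [255, 0, 0, 0, 0],
    [255, 0, 0, 0, 0],
    [255, 0, 0, 0, 0],
    [255, 0, 0, 0, -0.065],
    [255, 0, 0, 0, -0.12],
    [255, 0, 0, 0, -0.12],
    [255, 0, 0, 0, -0.12],
    [255, 0, 0, 0, -0.12],
    [255, 0, 0, 0, -0.12],
    [255, 0, 0, 0, -0.12],
    [255, 0, 0, 0, -0.12],
    [255, 0, 0, 0, -0.12],
    [255, 0, 0, 0, -0.12],
    [255, 0, 0, 0, -0.12],
    [255, 0, 0, 0, -0.12],
    [255, 0, 0, 0, -0.12],
    [255, 0, 0, 0, -0.065]
  ]
}}

```text
time_s: 14.15
position: [0.5133, 0.1781, 0.1107]
tcp_rot: [[0.124, 0.992, 0.0], [0.992, -0.124, -0.0], [-0.0, 0.0, -1.0]]
force: [-0.3, -0.4, 0.5]
opening: 0.643
grasp_force: 30.1
```

Run:
```python
from h import *
p,R=pose();print('jig',jig(p))
```

```text
t 14.15 p [0.5133 0.1781 0.1107] yaw_y -7.1 tilt z [ 2.e-04 -1.e-04 -1.e+00] F [-0.3 -0.4  0.5] open mm 55.9 gf 30.1 q [  7.  35. 100.  -0.  45.  14.]
jig [-2.000e-04  1.000e-04  1.107e-01]
```

Turned square. Next I open the fingers, wait, and go straight up, then check.

{"fn": "send_rows", "kwargs": {
  "plan": [
    [255, 0, 0, 0, 0],
    [60, 0, 0, 0, 0],
    [20, 0, 0, 0, 0],
    [20, 0, 0, 0, 0],
    [20, 0, 0, 0, 0],
    [20, 0, 0, 0, 0],
    [20, 0, 0, 0, 0],
    [20, 0, 0, 0, 0],
    [20, 0, 0, -0.01, 0],
    [20, 0, 0, -0.02, 0],
    [20, 0, 0, -0.02, 0],
    [20, 0, 0, -0.02, 0],
    [20, 0, 0, -0.02, 0],
    [20, 0, 0, -0.02, 0],
    [20, 0, 0, -0.02, 0],
    [20, 0, 0, -0.01, 0],
    [20, 0, 0, 0, 0],
    [20, 0, 0, 0, 0]
  ]
}}

```text
time_s: 15.65
position: [0.5131, 0.1782, 0.251]
tcp_rot: [[0.129, 0.992, 0.001], [0.992, -0.129, 0.0], [0.0, 0.001, -1.0]]
force: [-1.6, 0.3, 0.2]
opening: 0.923
grasp_force: 0.0
```

Run:
```python
from h import *
p,R=pose()
a,_=capture('side');b,_=capture('wrist')
c=calibration('side');u,v=proj(c,[[.513,.178,.07]])[0].astype(int)
w=np.zeros((400,800,3),np.uint8);w[:,:400]=cv2.resize(a[v-60:v+60,u-60:u+60],(400,400),interpolation=cv2.INTER_CUBIC);w[:300,400:]=cv2.resize(b,(400,300));cv2.imwrite('pics/f.png',w)
```

```text
t 15.65 p [0.5131 0.1782 0.251 ] yaw_y -7.39 tilt z [ 9.e-04  1.e-04 -1.e+00] F [-1.6  0.3  0.2] open mm 80.3 gf 0.0 q [ 7. 23. 93. -0. 64. 15.]
```

View pics/f.png

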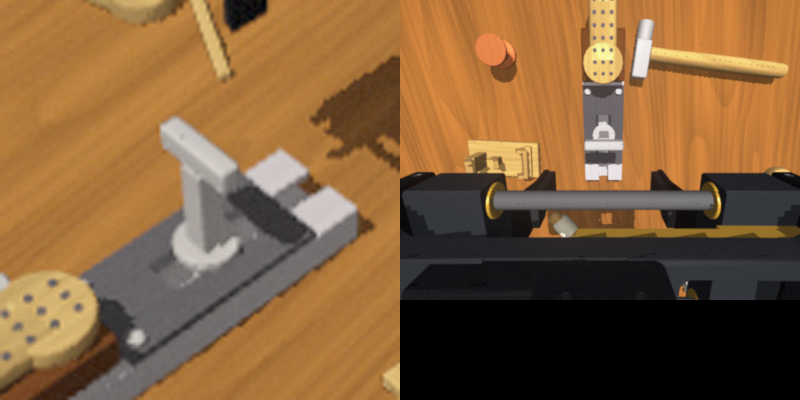

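The bolt stands upright with its collar on the foot at about (205,245). The crossbar is square across the rail and the gripper is clear.

```bash
python3 -c "from rig import *;print(hand_in())"
```

```text
the job is handed in; nothing more can be done
None
```

The bolt stands upright in the slot with its collar down on the foot, turned a quarter turn so the head is square across under the rail, and released; I handed the job in at about 16 s, but no verdict came back.

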